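# Start a sample run on the bench analyser

## Task

Start the sample run, using only the closed fingertips: first press the raised yellow-banded end of the rocker switch on top of the white analyser so that it tips fully over to on, then push the analyser's sample drawer fully home, then press the green key of the key console all the way down and let it come up again. Do not press the red or the blue key, do not lift the console or shove it out of its place, and leave the other things on the bench where they stand.

Things in the scene. Friction and masses are not known exactly. Their poses are not given: they have to be found in the camera images.
- analyser: white box-shaped analyser, fixed to the bench, 220 (x) by 260 (y) mm, flat top 110 mm above the bench. Origin: centre of its underside. Its own x points from its front (drawer side, facing the robot) to its back, y to its left, z up. The specimen pot stands on its top at the back right.
- rocker (a joint): rocker switch on the analyser's top: 0 = off (near end, with the yellow band, raised), 0.4 rad = fully on (near end down). It stays where it is left, about 2 N at the pressing point moves it. The grey paddle is 64 mm long along the analyser's x, 30 mm wide, 10 mm thick; its pivot lies across its middle, at 50 mm in front of and 75 mm to the left of the analyser's centre, 124 mm above the bench.
- rocker_press (a point): point on the paddle's upper face on the yellow band of the rocker, 24 mm from the pivot towards the analyser's front: where to press. It goes down 9.5 mm from off to on; a flat fingertip some 22 mm long need go only about 7 mm down, as its inner edge does the last of the pushing.
- drawer (a joint): how far the sample drawer stands out of the analyser's front, m: 0 = fully home, at most 0.085; slides with about 1.5 N of friction plus a little damping and stays where it is left; a firm stop at 0.
- drawer_front (a point): centre of the outer face of the drawer's white front panel, the face looking towards the robot (panel 100 wide, 58 high, 8 mm thick: from 29 mm below to 29 mm above this point, which is 70 mm above the bench). Push it along the analyser's x. When home, the panel lies against the analyser's front, this point 118 mm in front of and 60 mm to the right of the analyser's centre. The analyser's top is only 40 mm above this point, so keep the gripper's body above it.
- console: loose white key console on the bench, 90 (x) by 140 (y) by 22 mm, 0.5 to 0.9 kg, with three round sprung keys in a row along its y, 40 mm apart: blue at +y (left), red in the middle, green at -y (right); origin: centre of its underside; its x points away from its near edge. It stands to the left or to the right of the analyser.
- key_green (a joint): travel of the green key: 0 up, 0.006 m fully down, 5 N fully down; springs back
- key_green_top (a point): centre of the green key's top face (22 mm across, 40 mm above the bench when up; black collar 38 mm across around it, its rim 6 mm below the key's top)
- key_red (a joint): travel of the red key, as for the green
- key_blue (a joint): travel of the blue key, as for the green
- reader: loose handheld reader, white, 160 (x) by 75 (y) by 26 mm, lying on the other side of the analyser from the console; leave alone; origin: centre of its underside
- pot: specimen pot with red cap, 40 mm across, 50 mm tall, standing on the analyser's top at the back right; leave alone; origin: centre of its underside
- jar: jar with yellow cap, 56 mm across, 55 mm tall, in front of the analyser's left half; leave alone; origin: centre of its underside
- bottle: reagent bottle with blue cap, 64 mm across, 150 mm tall, at the right back; leave alone; origin: centre of its underside
- slide_box: blue slide box 90 (x) by 170 (y) by 35 mm, at the left back; leave alone; origin: centre of its underside
Things that resemble listed ones, but are neither listed nor needed, are in the scene too. Leave any brown or purple look-alike of the console alone.

How it is judged:
By the outcome, as a careful person would: the job done as asked, in the order asked, and still so for the second after the job is handed in, with the robot touching nothing.
It also fails if it takes over 54 s, if anything falls off the work surface, if the arm or the gripper's body presses on something with over 40 N, if the wrist force passes 120 N, or if a joint passes its speed limit or range.

## Robot

A 7-joint arm with a two-finger parallel gripper is mounted at the origin on the work surface. World frame = base frame: x ahead of the robot, y to its left, z up, the work surface at z = 0. Lengths are in m, angles in rad, forces in N, time in s.
With the tool pointing down it reaches from about 0.425 to 0.925 m from the base axis. Payload 6.8 kg.
Tool frame: the origin (TCP) lies on the centre line of the jaws, within the pads' length; the fingertips stand 8 mm ahead of it and the grasp point (between the pads) lies 11 mm behind it (tip_extent is the z of the fingertips in the tool frame, in m); z points along the fingers, y is the direction in which the jaws open and shut (so a half turn about z gives the same grasp; the last joint's range is limited). The gripper opens to 85 mm and grips with 20 to 120 N. Pads are 22 mm wide; open, the fingers measure 114 mm over their backs; the gripper's body (76 mm by 85 mm) begins 54 mm behind the grasp point. The pads swing forward as they close: fully open they stand 13 mm farther back than shut.
Start: joints at [1.062, 0.477, 0.022, 1.555, -0.011, 1.109, -0.083], TCP at [0.263, -0.622, 0.239] pointing down, gripper open.
Joint ranges: [-2.96, 2.96], [-0.34, 2.1], [-1.41, 1.46], [0.24, 2.44], [-1.37, 4.51], [0.17, 1.92], [-2.96, 2.96]. Speed limits (rad/s): [2.39, 2.39, 3.14, 3.14, 3.14, 3.14, 3.14].

## Interface

Orientations are given as [roll, pitch, yaw] about the fixed x, y, z axes, in that order (R = Rz(yaw) Ry(pitch) Rx(roll)).
In Python, from rig import * gives the robot as it stands. The module is installed in compiled form; this text tells all that it offers.
- The arm moves only by the shell command python3 -m inch 'ROWS' [FORCE]. ROWS is JSON, a list of rows, each an object with "delta_rot": the turn, a rotation vector about the world's x, y, z normalised to -1 to 1, where 1 is 45 degrees, a list of three; "dp": the shift along the world's x, y, z normalised to -1 to 1, where 1 is 0.4 m, a list of three; "hand": the finger opening in mm, from 0 to 85.4. In form: [{"delta_rot": [ax, ay, az], "dp": [x, y, z], "hand": hand}, ...]. A call has 1 to 20 rows; each row is the pose to reach, as a shift and turn from the pose commanded when the call began; what a row does not reach only later rows make up. A row lasts 1/8 s, in which the tool goes at most 62.5 mm and 10.7 degrees, less where a joint would pass 70% of its speed; a pose out of reach is approached as far as the arm can. A call with a number of a shift or a turn outside -1 to 1 is refused whole. A call with a gripper value outside its range is refused whole. The fingers move at their own pace and stop on an object; FORCE is the grip in N (left out, the last holds). Time passes only in rows, so rows that repeat a pose let the fingers close. It gives the time, the measured TCP pose, the force and the opening at its end, in the units of the state.
- get_obs(): the state, without advancing time (a new reading comes with each control period).
- read_camera(name): name is "scene" or "top" or "wrist"; returns the picture (420x560x3 uint8, red, green, blue); there is no depth.
- get_calibration(name): a dict with "intrinsics" (3x3 intrinsics, pixels), "extrinsics" (4x4, takes a point from camera to world coordinates); the wrist camera has in their place "tool_from_camera" (4x4, takes a point from camera to tool coordinates, whose origin is the TCP and whose axes are the flange's). Camera axes: x right, y down, z forward; pixel columns grow to the right and rows downward; lengths in m; the calibration is good to about 2 mm. A picture is of the moment at which its call begins: read the wrist's pose just before it. get_calibration takes no time and is no camera call.
- close_job(): hands the job in, once; it reports no verdict.
The state is a dict: "t": time; "q": joint angles; "joint_velocities": joint speeds; "joint_torque": joint torques, N m; "tool_pos": TCP position; "ee_rot": TCP orientation; "ft_force": force on the tool from outside, world axes, zero at the start; "ft_torque": the same for the moment, N m; "grip_width": opening from 0.0 (shut) to 1.0 (fully open).
Only numpy, scipy, OpenCV 4.12 (cv2) and the standard library are available. Lean on these libraries where they do the work, as an engineer would, in place of code of your own. Each camera call takes 0.05 s, during which the arm holds its last target. There are 200 camera calls.

## Working session

There is one attempt and no reset: what is moved stays moved. The work goes in short steps, Python scripts to look and compute and a shell command to move; the robot and the scene stay as the last step left them, time stands still between calls to the robot, and variables do not carry over. Pictures are saved under pics/ and viewed, about 8 in all and at most 12, crops included, and the job is handed in when it is done.

```bash
mkdir -p pics
python3 - <<'E'
from rig import *
import cv2,numpy as np
o=get_obs();print(o)
for n in("scene","top"):
    c=get_calibration(n);print(n,np.round(c["intrinsics"],1).tolist(),np.round(c["extrinsics"],3).tolist())
    im=read_camera(n);cv2.imwrite(f"pics/{n}0.png",im[:,:,::-1])
print(get_calibration("wrist"))
E
```

```text
{'t': 0.0, 'q': array([ 1.06189462,  0.4777758 ,  0.02235745,  1.55645835, -0.01149255,
        1.10930784, -0.08306286]), 'joint_velocities': array([ 7.13149637e-05,  1.13265603e-03,  5.23736478e-04, -3.10025603e-03,
        1.25219658e-03, -7.17519839e-04,  1.16850346e-03]), 'joint_torque': array([-4.90156999e-04, -5.96455801e+01,  1.60725642e+00, -2.81198180e+01,
        1.23822250e-02,  9.29090835e-03,  5.05998980e-05]), 'tool_pos': array([ 0.26310317, -0.62097951,  0.23833944]), 'ee_rot': array([-3.13977791e+00,  1.49529687e-04,  4.00848103e-01]), 'ft_force': array([-0.35797659,  0.08621497,  0.15391426]), 'ft_torque': array([0.00777094, 0.01091339, 0.07173442]), 'grip_width': 0.9985431324074822}
scene [[485.8, 0.0, 281.8], [0.0, 485.8, 210.4], [0.0, 0.0, 1.0]] [[0.587, 0.698, -0.41, 1.052], [0.809, -0.504, 0.302, -0.321], [0.004, -0.509, -0.861, 1.183], [0.0, 0.0, 0.0, 1.0]]
top [[433.5, 0.0, 281.0], [0.0, 433.5, 212.5], [0.0, 0.0, 1.0]] [[-0.082, -0.974, 0.213, 0.26], [-0.997, 0.079, -0.022, 0.084], [0.004, -0.214, -0.977, 1.291], [0.0, 0.0, 0.0, 1.0]]
{'intrinsics': array([[306.45146526,   0.        , 282.35708148],
       [  0.        , 306.45146526, 205.80914462],
       [  0.        ,   0.        ,   1.        ]]), 'tool_from_camera': array([[-3.46958432e-04, -9.56714589e-01, -2.91027619e-01,
         7.50161925e-02],
       [ 9.99999213e-01, -6.82863579e-04,  1.05264026e-03,
        -5.87635502e-04],
       [-1.20580846e-03, -2.91027025e-01,  9.56714073e-01,
        -1.34759256e-01],
       [ 0.00000000e+00,  0.00000000e+00,  0.00000000e+00,
         1.00000000e+00]])}
```

View pics/scene0.png

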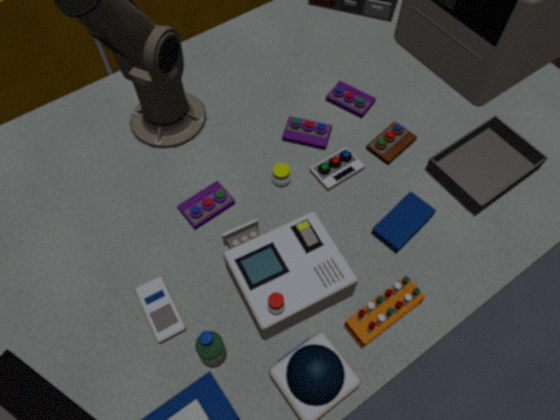

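View pics/top0.png

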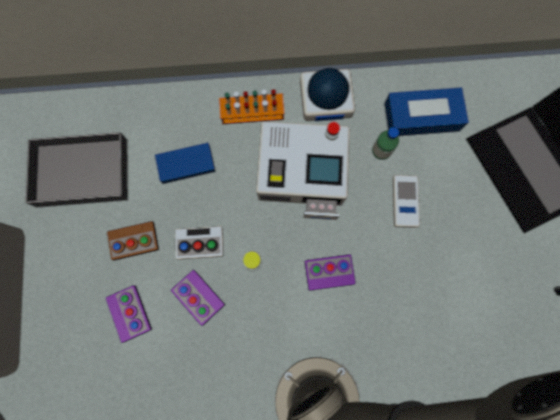

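The scene view shows the white analyser at (290,270), the drawer at (242,235) and the white console at (337,167). The top view shows the analyser at (304,160), the drawer at (321,208) and the yellow band at (276,179).

Console candidates in the top view:
- white at (198,243)
- brown at (133,241)
- purple at (198,297), (129,313) and (330,272)

Only the white one fits the description. Its green key is at (212,245). I'll confirm it in a crop and measure.

```bash
cat > h.py <<'E'
from rig import *
import cv2,numpy as np
from scipy.spatial.transform import Rotation as Ro
def cam(n,o=None):
    c=get_calibration(n);K=c["intrinsics"]
    if n!="wrist": return K,c["extrinsics"]
    T=np.eye(4);T[:3,:3]=Ro.from_euler("xyz",o["ee_rot"]).as_matrix();T[:3,3]=o["tool_pos"]
    return K,T@c["tool_from_camera"]
def onz(KE,uv,z):
    K,E=KE;uv=np.atleast_2d(np.float64(uv))
    d=(E[:3,:3]@np.linalg.inv(K)@np.c_[uv,np.ones(len(uv))].T).T
    return E[:3,3]+d*((z-E[2,3])/d[:,2])[:,None]
def proj(KE,p):
    K,E=KE;c=(np.atleast_2d(p)-E[:3,3])@E[:3,:3];u=c@K.T;return u[:,:2]/u[:,2:]
def blobs(im,lo,hi,amin=15):
    hsv=cv2.cvtColor(im,cv2.COLOR_RGB2HSV);m=cv2.inRange(hsv,lo,hi)
    n,l,s,c=cv2.connectedComponentsWithStats(m)
    return [(np.round(c[i],1).tolist(),int(s[i,4])) for i in range(1,n) if s[i,4]>=amin]
E
python3 - <<'E'
from h import *
im=cv2.imread("pics/top0.png")[:,:,::-1].copy();KE=cam("top")
for n,lo,hi in(("yel",(22,120,80),(35,255,255)),("green",(45,80,30),(85,255,255)),("red",(0,150,80),(8,255,255)),("blue",(105,100,50),(125,255,255))):print(n,blobs(im,lo,hi,12))
hsv=cv2.cvtColor(im,cv2.COLOR_RGB2HSV);m=cv2.inRange(hsv,(0,0,150),(180,45,255))
m=cv2.morphologyEx(m,cv2.MORPH_CLOSE,np.ones((3,3)))
for c in cv2.findContours(m,cv2.RETR_EXTERNAL,cv2.CHAIN_APPROX_NONE)[0]:
    if cv2.contourArea(c)>250:
        x,y,w,h=cv2.boundingRect(c);z=.11 if w>70 else .022
        W=onz(KE,c[:,0,:],z)[:,:2].astype(np.float32)
        r=cv2.minAreaRect(W);print((x,y,w,h),np.round(r[0],3),np.round(r[1],3),r[2],np.round(cv2.boxPoints(r),3).tolist())
b=im[:,:,::-1]
b=np.hstack([b[110:270,160:260],b[110:270,250:350]]);cv2.imwrite("pics/crop1.png",cv2.resize(b,None,fx=3.7,fy=3.7,interpolation=cv2.INTER_CUBIC))
E
```

```text
yel [([275.7, 177.8], 78), ([251.5, 259.6], 212)]
green [([254.3, 93.1], 12), ([226.8, 94.8], 13), ([386.7, 141.9], 252), ([143.7, 239.6], 36), ([211.1, 244.2], 65), ([316.0, 268.9], 36), ([124.1, 298.1], 35), ([201.6, 310.4], 33)]
red [([273.8, 102.5], 15), ([245.9, 104.3], 14), ([333.0, 127.9], 110), ([129.9, 242.6], 55), ([197.0, 245.0], 52), ([329.8, 267.0], 12), ([192.5, 299.7], 14), ([129.2, 311.5], 18)]
blue [([318.4, 80.3], 16), ([425.5, 109.8], 2198), ([329.3, 117.0], 108), ([184.3, 162.3], 1573), ([407.1, 209.2], 79), ([116.3, 245.9], 39), ([183.6, 246.0], 62), ([343.5, 265.0], 42), ([183.1, 289.2], 42), ([133.7, 324.9], 45)]
(286, 293, 50, 48) [ 0.234 -0.003] [0.131 0.133] 68.19794464111328 [[0.14800000190734863, -0.039000000804662704], [0.2709999978542328, -0.08799999952316284], [0.3199999928474426, 0.032999999821186066], [0.19599999487400055, 0.08299999684095383]]
(450, 279, 42, 44) [ 0.233 -0.466] [0.112 0.128] 76.3547134399414 [[0.15800000727176666, -0.5059999823570251], [0.28200000524520874, -0.5360000133514404], [0.3089999854564667, -0.4269999861717224], [0.184000000
[... 1230 characters left out ...]
94, 80) [ 0.68  -0.019] [0.258 0.231] 81.65452575683594 [[0.5460000038146973, -0.12999999523162842], [0.7749999761581421, -0.164000004529953], [0.8130000233650208, 0.09099999815225601], [0.5839999914169312, 0.125]]
(409, 99, 40, 17) [ 0.841 -0.438] [0.123 0.05 ] 89.52650451660156 [[0.8159999847412109, -0.49900001287460327], [0.8659999966621399, -0.49900001287460327], [0.8669999837875366, -0.37599998712539673], [0.8169999718666077, -0.37599998712539673]]
(301, 72, 53, 43) [ 0.92  -0.123] [0.146 0.156] 0.13562464714050293 [[0.847000002861023, -0.04500000178813934], [0.847000002861023, -0.20100000500679016], [0.9929999709129333, -0.20100000500679016], [0.9929999709129333, -0.04500000178813934]]
```

View pics/crop1.png

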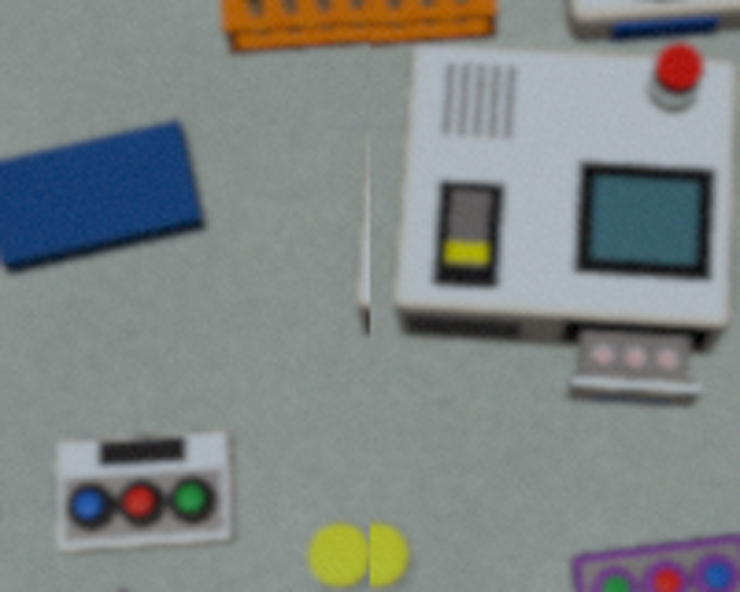

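The crop confirms the white console, with its keys blue, red and green from left to right. It also shows the raised yellow-banded rocker end at the analyser's front left and the drawer standing out at the front right. Next I'll close the fingers, move to a hover in front of the analyser and look with the wrist camera.

```bash
H='{"delta_rot":[0,0,-0.69],"dp":[0.34,1.0,0.2],"hand":0}'
python3 -m inch '[{"delta_rot":[0,0,-0.69],"dp":[0.34,1.0,0.2],"hand":0},{"delta_rot":[0,0,-0.69],"dp":[0.34,1.0,0.2],"hand":0},{"delta_rot":[0,0,-0.69],"dp":[0.34,1.0,0.2],"hand":0},{"delta_rot":[0,0,-0.69],"dp":[0.34,1.0,0.2],"hand":0},{"delta_rot":[0,0,-0.69],"dp":[0.34,1.0,0.2],"hand":0},{"delta_rot":[0,0,-0.69],"dp":[0.34,1.0,0.2],"hand":0},{"delta_rot":[0,0,-0.69],"dp":[0.34,1.0,0.2],"hand":0},{"delta_rot":[0,0,-0.69],"dp":[0.34,1.0,0.2],"hand":0}]' 30
python3 -m inch '[{"delta_rot":[0,0,0],"dp":[0.32,0.55,0],"hand":0},{"delta_rot":[0,0,0],"dp":[0.32,0.55,0],"hand":0},{"delta_rot":[0,0,0],"dp":[0.32,0.55,0],"hand":0},{"delta_rot":[0,0,0],"dp":[0.32,0.55,0],"hand":0},{"delta_rot":[0,0,0],"dp":[0.32,0.55,0],"hand":0},{"delta_rot":[0,0,0],"dp":[0.32,0.55,0],"hand":0},{"delta_rot":[0,0,0],"dp":[0.32,0.55,0],"hand":0}]'
python3 - <<'E'
from h import *
o=get_obs();im=read_camera("wrist");cv2.imwrite("pics/w1.png",im[:,:,::-1]);KE=cam("wrist",o)
np.save("w1.npy",np.r_[o["tool_pos"],o["ee_rot"]]);print(o["tool_pos"],o["ee_rot"],o["grip_width"],o["ft_force"])
y=blobs(im,(22,120,60),(35,255,255),60);print(y,[onz(KE,b[0],.134).round(4).tolist() for b in y])
t=cam("top");print("top yellow",onz(t,[275.7,177.8],.134),"green",onz(t,[211.1,244.2],.04),"red",onz(t,[197,245],.04),"blue",onz(t,[183.6,246],.04))
c=np.array([.68,-.019]);a=np.radians(-8.3);R=np.array([[np.cos(a),-np.sin(a)],[np.sin(a),np.cos(a)]])
print("model press",c+R@[-.074,.075],"home",c+R@[-.118,-.06])
E
```

```text
t: 1.1
tool_pos: [0.4011, -0.2175, 0.3201]
ee_rot: [-3.141, -0.002, -0.133]
ft_force: [-0.1, -1.1, 0.2]
grip_width: -0.001
t: 1.98
tool_pos: [0.5268, -0.0039, 0.319]
ee_rot: [3.141, 0.001, -0.144]
ft_force: [0.1, 0.1, -0.1]
grip_width: 0.001
[ 0.52680777 -0.00387642  0.31897795] [ 3.14053444e+00  6.76285316e-04 -1.44430973e-01] 0.0012928822708616948 [ 0.12779093  0.11629555 -0.07190026]
[([202.0, 110.0], 561), ([189.3, 269.5], 866)] [[[0.6147, 0.0646, 0.134]], [[0.4436, 0.1181, 0.134]]]
top yellow [[0.61268895 0.0652766  0.134     ]] green [[0.45606305 0.26677871 0.04      ]] red [[0.45705552 0.30767351 0.04      ]] blue [[0.45729689 0.34652165 0.04      ]]
model press [0.61760181 0.06589679] home [ 0.55457458 -0.06133752]
```

View pics/w1.png

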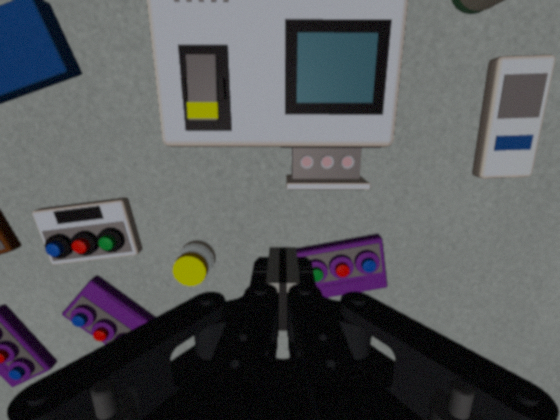

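The wrist view shows the yellow band at (202,110), the drawer panel's outer edge at row 188 (columns 287–369), and the console's green key at (110,240). The tool is already square to the analyser's front edge, which runs along row 145. I'll go above the band and press.

```bash
python3 -m inch '[{"delta_rot":[0,0,0],"dp":[0.217,0.172,-0.1],"hand":0},{"delta_rot":[0,0,0],"dp":[0.217,0.172,-0.2],"hand":0},{"delta_rot":[0,0,0],"dp":[0.217,0.172,-0.36],"hand":0},{"delta_rot":[0,0,0],"dp":[0.217,0.172,-0.40],"hand":0},{"delta_rot":[0,0,0],"dp":[0.217,0.172,-0.40],"hand":0},{"delta_rot":[0,0,0],"dp":[0.217,0.172,-0.40],"hand":0}]'
python3 - <<'E'
from h import *
s=np.load("w1.npy");KE=cam("wrist",dict(tool_pos=s[:3],ee_rot=s[3:]))
print("front edge",onz(KE,[[167,146],[390,146]],.11).round(4).tolist())
print("panel outer top edge",onz(KE,[[287,188],[369,188]],.099).round(4).tolist())
im=cv2.imread("pics/w1.png")[:,:,::-1].copy()
for n,lo,hi in(("g",(45,80,30),(85,255,255)),("r",(0,150,60),(8,255,255)),("b",(105,100,40),(125,255,255))):
    B=[b for b in blobs(im,lo,hi,40) if b[0][0]<130 and 210<b[0][1]<270];print(n,B,[onz(KE,b[0],.04).round(4).tolist() for b in B])
E
```

```text
t: 2.78
tool_pos: [0.6151, 0.0665, 0.1611]
ee_rot: [-3.141, -0.002, -0.143]
ft_force: [0.4, -0.6, 0.0]
grip_width: 0.001
front edge [[0.5842, 0.1171, 0.11], [0.5485, -0.1271, 0.11]]
panel outer top edge [[0.5151, -0.0074, 0.099], [0.501, -0.1039, 0.099]]
g [([105.7, 242.6], 212)] [[[0.458, 0.2676, 0.04]]]
r [([78.7, 246.4], 167)] [[[0.4579, 0.3086, 0.04]]]
b [([53.1, 249.1], 183)] [[[0.4592, 0.3473, 0.04]]]
```

```bash
python3 -m inch '[{"delta_rot":[0,0,0],"dp":[0,0,-0.03],"hand":0},{"delta_rot":[0,0,0],"dp":[0,0,-0.045],"hand":0},{"delta_rot":[0,0,0],"dp":[0,0,-0.055],"hand":0},{"delta_rot":[0,0,0],"dp":[0,0,-0.065],"hand":0},{"delta_rot":[0,0,0],"dp":[0,0,-0.07],"hand":0},{"delta_rot":[0,0,0],"dp":[0,0,-0.07],"hand":0},{"delta_rot":[0,0,0],"dp":[0,0,-0.07],"hand":0}]'
```

```text
t: 3.65
tool_pos: [0.6134, 0.0674, 0.1336]
ee_rot: [3.141, 0.001, -0.141]
ft_force: [-10.9, -1.9, 21.3]
grip_width: 0.001
```

```bash
python3 -m inch '[{"delta_rot":[0,0,0],"dp":[0,0,0.1],"hand":0},{"delta_rot":[0,0,0],"dp":[-0.1,-0.08,0.25],"hand":0},{"delta_rot":[0,0,0],"dp":[-0.21,-0.165,0.4],"hand":0},{"delta_rot":[0,0,0],"dp":[-0.21,-0.165,0.465],"hand":0},{"delta_rot":[0,0,0],"dp":[-0.21,-0.165,0.465],"hand":0},{"delta_rot":[0,0,0],"dp":[-0.21,-0.165,0.465],"hand":0}]'
python3 - <<'E'
from h import *
o=get_obs();im=read_camera("wrist");KE=cam("wrist",o);print(o["tool_pos"])
a=cv2.imread("pics/w1.png")[20:160,140:260];b=im[20:160,140:260,::-1]
cv2.imwrite("pics/w2.png",cv2.resize(np.hstack([a,b]),None,fx=3.2,fy=3.2,interpolation=cv2.INTER_CUBIC))
y=blobs(im,(22,120,60),(35,255,255),60);print(y,[onz(KE,b[0],.124).round(4).tolist() for b in y])
E
```

```text
t: 4.4
tool_pos: [0.5301, 0.0014, 0.317]
ee_rot: [3.142, -0.0, -0.141]
ft_force: [-0.2, 0.2, -0.8]
grip_width: -0.004
[0.53014243 0.00140878 0.31698016]
[([209.9, 114.8], 546), ([192.9, 271.8], 867)] [[[0.6127, 0.0653, 0.124]], [[0.4391, 0.123, 0.124]]]
```

View pics/w2.png

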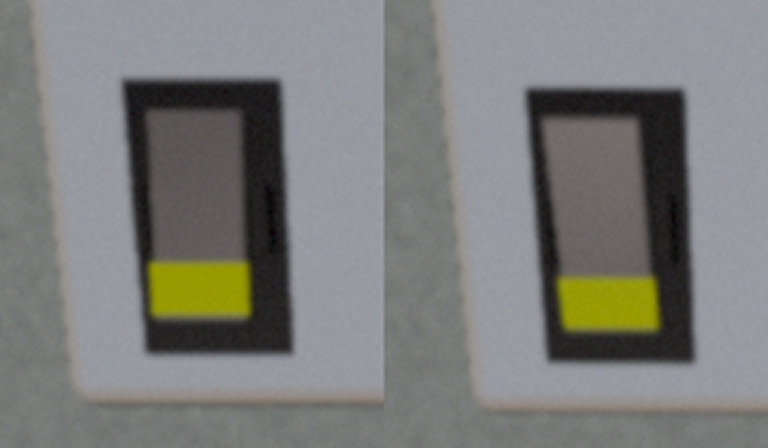

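The rocker now tips forward: the far end is wider and the near end narrower, and the press ended on a 21 N stop. Next is the drawer.

```bash
python3 -m inch '[{"delta_rot":[0,0,0],"dp":[-0.1,-0.07,-0.05],"hand":0},{"delta_rot":[0,0,0],"dp":[-0.168,-0.128,-0.15],"hand":0},{"delta_rot":[0,0,0],"dp":[-0.168,-0.128,-0.25],"hand":0},{"delta_rot":[0,0,0],"dp":[-0.168,-0.128,-0.38],"hand":0},{"delta_rot":[0,0,0],"dp":[-0.168,-0.128,-0.5],"hand":0},{"delta_rot":[0,0,0],"dp":[-0.168,-0.128,-0.6],"hand":0},{"delta_rot":[0,0,0],"dp":[-0.168,-0.128,-0.618],"hand":0},{"delta_rot":[0,0,0],"dp":[-0.168,-0.128,-0.618],"hand":0},{"delta_rot":[0,0,0],"dp":[-0.168,-0.128,-0.618],"hand":0}]'
```

```text
t: 5.58
tool_pos: [0.4641, -0.0498, 0.0713]
ee_rot: [-3.141, -0.002, -0.141]
ft_force: [0.2, -0.8, -0.1]
grip_width: -0.001
```

```bash
python3 -m inch '[{"delta_rot":[0,0,0],"dp":[0.03,-0.004,0],"hand":0},{"delta_rot":[0,0,0],"dp":[0.055,-0.008,0],"hand":0},{"delta_rot":[0,0,0],"dp":[0.075,-0.011,0],"hand":0},{"delta_rot":[0,0,0],"dp":[0.095,-0.0135,0],"hand":0},{"delta_rot":[0,0,0],"dp":[0.115,-0.016,0],"hand":0},{"delta_rot":[0,0,0],"dp":[0.135,-0.019,0],"hand":0},{"delta_rot":[0,0,0],"dp":[0.15,-0.0215,0],"hand":0},{"delta_rot":[0,0,0],"dp":[0.165,-0.0235,0],"hand":0},{"delta_rot":[0,0,0],"dp":[0.175,-0.025,0],"hand":0},{"delta_rot":[0,0,0],"dp":[0.175,-0.025,0],"hand":0}]'
```

```text
t: 6.82
tool_pos: [0.5338, -0.0597, 0.0702]
ee_rot: [-3.141, -0.001, -0.141]
ft_force: [-0.3, -0.0, -0.7]
grip_width: -0.001
```

```bash
python3 -m inch '[{"delta_rot":[0,0,0],"dp":[0.006,-0.0009,0],"hand":0},{"delta_rot":[0,0,0],"dp":[0.012,-0.0017,0],"hand":0},{"delta_rot":[0,0,0],"dp":[0.018,-0.0026,0],"hand":0},{"delta_rot":[0,0,0],"dp":[0.018,-0.0026,0],"hand":0}]'
```

```text
t: 7.32
tool_pos: [0.5372, -0.0604, 0.0696]
ee_rot: [3.141, 0.006, -0.141]
ft_force: [-9.7, 1.4, 7.0]
grip_width: 0.001
```

```bash
python3 -m inch '[{"delta_rot":[0,0,0],"dp":[0.006,-0.0009,0],"hand":0},{"delta_rot":[0,0,0],"dp":[0.01,-0.0014,0],"hand":0},{"delta_rot":[0,0,0],"dp":[0.01,-0.0014,0],"hand":0}]'
```

```text
t: 7.7
tool_pos: [0.5371, -0.0606, 0.0688]
ee_rot: [3.14, 0.014, -0.14]
ft_force: [-20.3, 3.4, 14.5]
grip_width: -0.004
```

```bash
python3 -m inch '[{"delta_rot":[0,0,0],"dp":[-0.06,0.009,0],"hand":0},{"delta_rot":[0,0,0],"dp":[-0.125,0.018,0.02],"hand":0},{"delta_rot":[0,0,0],"dp":[-0.14,0.018,0.15],"hand":0},{"delta_rot":[0,0,0],"dp":[-0.15,0.018,0.3],"hand":0},{"delta_rot":[0,0,0],"dp":[-0.15,0.1,0.45],"hand":0},{"delta_rot":[0,0,0],"dp":[-0.15,0.2,0.55],"hand":0},{"delta_rot":[0,0,0],"dp":[-0.15,0.3,0.625],"hand":0},{"delta_rot":[0,0,0],"dp":[-0.15,0.35,0.625],"hand":0},{"delta_rot":[0,0,0],"dp":[-0.15,0.35,0.625],"hand":0},{"delta_rot":[0,0,0],"dp":[-0.15,0.35,0.625],"hand":0}]'
python3 - <<'E'
from h import *
o=get_obs();im=read_camera("wrist");cv2.imwrite("pics/w3.png",im[:,:,::-1]);KE=cam("wrist",o)
for n,lo,hi in(("g",(45,80,30),(85,255,255)),("r",(0,150,60),(8,255,255)),("b",(105,100,40),(125,255,255))):
    B=blobs(im,lo,hi,80);print(n,[(b,onz(KE,b[0],.04)[0].round(4).tolist()) for b in B])
E
```

```text
t: 8.95
tool_pos: [0.4841, 0.0772, 0.3196]
ee_rot: [3.141, 0.001, -0.142]
ft_force: [-0.4, -0.7, -0.9]
grip_width: 0.0
g [(([11.9, 206.5], 211), [0.4869, 0.4629, 0.04]), (([152.1, 207.1], 234), [0.4578, 0.2673, 0.04]), (([367.4, 241.4], 158), [0.3616, -0.0308, 0.04]), (([18.7, 309.4], 146), [0.324, 0.5194, 0.04])]
r [(([124.1, 210.8], 190), [0.4581, 0.3081, 0.04]), (([394.5, 236.4], 109), [0.3638, -0.0705, 0.04]), (([141.1, 304.9], 86), [0.3044, 0.3268, 0.04]), (([35.9, 328.2], 81), [0.2865, 0.5058, 0.04])]
b [(([48.9, 24.7], 5461), [0.6974, 0.329, 0.04]), (([97.0, 214.0], 208), [0.459, 0.3476, 0.04]), (([422.4, 231.7], 182), [0.3654, -0.1109, 0.04]), (([120.0, 289.9], 159), [0.335, 0.3516, 0.04]), (([52.1, 346.6], 132), [0.2483, 0.493, 0.04])]
```

View pics/w3.png

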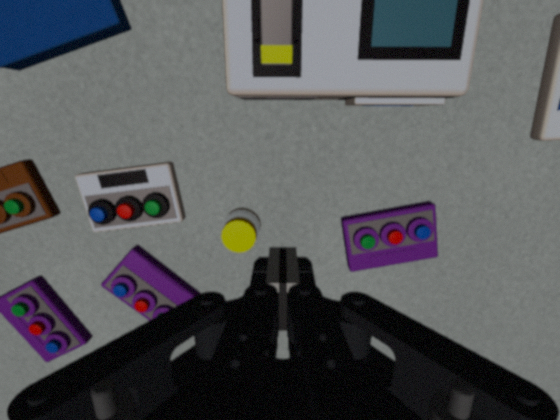

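The drawer panel is now against the analyser's front at (395,100). The green key of the white console is at (152,207), which gives (0.458, 0.267). This agrees with the earlier measurements, so I'll approach it.

```bash
python3 -m inch '[{"delta_rot":[0,0,0.15],"dp":[-0.066,0.15,-0.05],"hand":0},{"delta_rot":[0,0,0.15],"dp":[-0.066,0.3,-0.15],"hand":0},{"delta_rot":[0,0,0.15],"dp":[-0.066,0.4,-0.25],"hand":0},{"delta_rot":[0,0,0.15],"dp":[-0.066,0.475,-0.35],"hand":0},{"delta_rot":[0,0,0.15],"dp":[-0.066,0.475,-0.48],"hand":0},{"delta_rot":[0,0,0.15],"dp":[-0.066,0.475,-0.58],"hand":0},{"delta_rot":[0,0,0.15],"dp":[-0.066,0.475,-0.61],"hand":0},{"delta_rot":[0,0,0.15],"dp":[-0.066,0.475,-0.61],"hand":0},{"delta_rot":[0,0,0.15],"dp":[-0.066,0.475,-0.61],"hand":0}]'
python3 -c "
from rig import *
o=get_obs();print(o['tool_pos'],o['ft_force'])"
```

```text
t: 10.12
tool_pos: [0.459, 0.2689, 0.0777]
ee_rot: [-3.14, -0.002, -0.024]
ft_force: [0.5, 0.3, 0.6]
grip_width: 0.003
[0.45901503 0.26890526 0.07773487] [0.47414471 0.29964328 0.62884453]
```

```bash
python3 -m inch '[{"delta_rot":[0,0,0],"dp":[-0.003,-0.004,-0.03],"hand":0},{"delta_rot":[0,0,0],"dp":[-0.003,-0.004,-0.055],"hand":0},{"delta_rot":[0,0,0],"dp":[-0.003,-0.004,-0.07],"hand":0},{"delta_rot":[0,0,0],"dp":[-0.003,-0.004,-0.078],"hand":0},{"delta_rot":[0,0,0],"dp":[-0.003,-0.004,-0.085],"hand":0},{"delta_rot":[0,0,0],"dp":[-0.003,-0.004,-0.085],"hand":0},{"delta_rot":[0,0,0],"dp":[-0.003,-0.004,-0.085],"hand":0}]'
```

```text
t: 11.0
tool_pos: [0.4566, 0.2667, 0.0454]
ee_rot: [3.139, -0.002, -0.023]
ft_force: [-11.0, -8.8, 42.6]
grip_width: 0.0
```

42 N is a hard stop, but the tip reads about 3 mm higher than expected. I'll lift in small steps and watch the force to see the key's travel.

```bash
python3 - <<'E'
from h import *
im=read_camera("scene");im2=read_camera("top")
a=cv2.resize(im[110:210,280:380,::-1],(400,400),interpolation=cv2.INTER_CUBIC);b=cv2.resize(im2[200:280,150:230,::-1],(400,400),interpolation=cv2.INTER_CUBIC)
cv2.imwrite("pics/press.png",np.hstack([a,b]))
E
python3 -m inch '[{"delta_rot":[0,0,0],"dp":[0,0,0.005],"hand":0},{"delta_rot":[0,0,0],"dp":[0,0,0.005],"hand":0},{"delta_rot":[0,0,0],"dp":[0,0,0.005],"hand":0}]'
python3 -m inch '[{"delta_rot":[0,0,0],"dp":[0,0,0.005],"hand":0},{"delta_rot":[0,0,0],"dp":[0,0,0.005],"hand":0},{"delta_rot":[0,0,0],"dp":[0,0,0.005],"hand":0}]'
python3 -m inch '[{"delta_rot":[0,0,0],"dp":[0,0,0.005],"hand":0},{"delta_rot":[0,0,0],"dp":[0,0,0.005],"hand":0},{"delta_rot":[0,0,0],"dp":[0,0,0.005],"hand":0}]'
```

```text
t: 11.48
tool_pos: [0.4566, 0.2666, 0.0458]
ee_rot: [3.14, -0.001, -0.023]
ft_force: [-6.4, -6.6, 22.8]
grip_width: 0.0
t: 11.85
tool_pos: [0.4565, 0.2666, 0.0461]
ee_rot: [3.141, 0.0, -0.023]
ft_force: [-1.1, -3.3, 6.0]
grip_width: -0.004
t: 12.22
tool_pos: [0.4566, 0.2667, 0.048]
ee_rot: [3.141, 0.0, -0.023]
ft_force: [-1.2, -2.0, 4.3]
grip_width: -0.0
```

View pics/press.png

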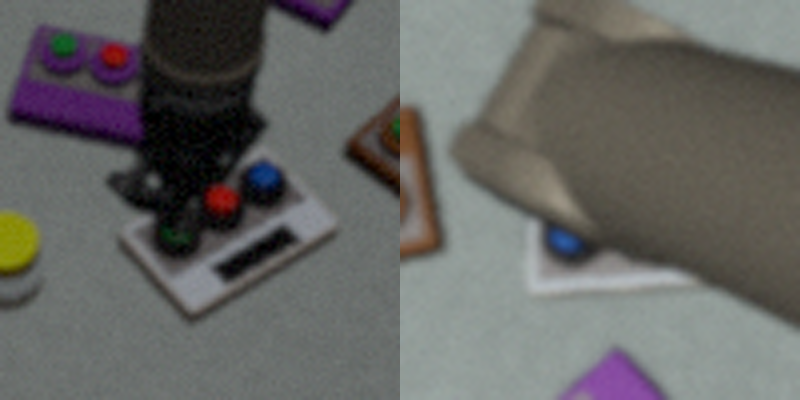

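The force curve settles it. There is a hard stop at TCP z ≈ 0.046 with about 5–6 N on it, and above that the soft key spring (4.3 N at 0.048). So the green key went fully down. The crop shows the tip on the green key only. I'll lift off and check.

```bash
python3 -m inch '[{"delta_rot":[0,0,0],"dp":[0,0,0.02],"hand":0},{"delta_rot":[0,0,0],"dp":[0,0,0.06],"hand":0},{"delta_rot":[0,0,0],"dp":[0,0,0.15],"hand":0},{"delta_rot":[0,0,-0.15],"dp":[0,-0.1,0.3],"hand":0},{"delta_rot":[0,0,-0.15],"dp":[0.06,-0.25,0.45],"hand":0},{"delta_rot":[0,0,-0.15],"dp":[0.1,-0.4,0.6],"hand":0},{"delta_rot":[0,0,-0.15],"dp":[0.12,-0.475,0.68],"hand":0},{"delta_rot":[0,0,-0.15],"dp":[0.12,-0.475,0.68],"hand":0},{"delta_rot":[0,0,-0.15],"dp":[0.12,-0.475,0.68],"hand":0},{"delta_rot":[0,0,-0.15],"dp":[0.12,-0.475,0.68],"hand":0}]'
python3 - <<'E'
from h import *
o=get_obs();im=read_camera("wrist");cv2.imwrite("pics/w4.png",im[:,:,::-1]);KE=cam("wrist",o)
for n,lo,hi in(("g",(45,80,30),(85,255,255)),("r",(0,150,60),(8,255,255)),("b",(105,100,40),(125,255,255))):
    B=[(b,onz(KE,b[0],.04)[0].round(4).tolist()) for b in blobs(im,lo,hi,80)];print(n,[x for x in B if .44<x[1][0]<.48])
E
```

```text
t: 13.48
tool_pos: [0.5038, 0.078, 0.32]
ee_rot: [-3.141, 0.0, -0.14]
ft_force: [0.0, -0.0, 0.7]
grip_width: -0.001
g [(([156.5, 219.7], 226), [0.4576, 0.2675, 0.04])]
r [(([128.9, 223.2], 183), [0.458, 0.3082, 0.04])]
b [(([102.4, 226.2], 199), [0.4588, 0.3473, 0.04])]
```

View pics/w4.png

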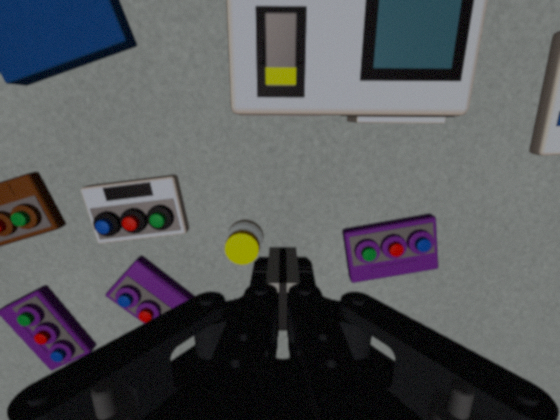

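The final view shows the key console where it was, the green key at (157,220) up, the drawer panel against the front at (397,119), the rocker tipped to on, and the arm clear of everything. I'm handing in.

```bash
python3 -c "
from rig import *
print(close_job())"
```

```text
the job is handed in; nothing more can be done
None
```

I did the three steps in the order asked, using only the closed fingertips, and handed the job in at about 13.5 s of the 54 s allowed. No verdict was given.

- **Rocker:** I pressed the yellow-banded end down to a hard stop at 21 N (about 2 N moves it). The wrist view afterwards showed it tipped to on, though a picture alone could not prove the last fraction of the travel.
- **Drawer:** I pushed it until it stopped firmly at 20 N. The last picture shows the panel against the analyser's front.
- **Green key:** I pressed it to a hard stop, then released it. Lifting off slowly, the force fell to about 6 N at the stop and then followed the soft key spring, so it was fully down.
- **Disagreement on the key:** The tip reading at that stop was about 4 mm higher than the nominal height. I relied on the force curve instead. The press also peaked at 43 N on the fingertips, more than was needed.
- **Everything else:** The green key is up again, and the console stayed within about 0.3 mm of its earlier position. The fingertips pressed only the green key. No other object I could see in the last wrist picture appeared to have moved. I took no final picture of the pot or the bottle, but the arm did not go near them.

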